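# Offer up a microscope limb to its foot

## Task

Get this microscope ready for its hinge pin to be driven in: first move the headed hinge pin from the white drying block to the narrow metal tube, standing point down at the bottom, and let go of it. Then lift the cream microscope limb out of the wooden cradle and bring its drilled steel tang down between the two cheeks of the microscope foot, upright and with its nose over the foot's toes, until the holes of tang and cheeks line up. Finish while holding it there: keep the limb gripped, hanging from the gripper alone without resting on the foot or pressing on it, and leave the other things on the bench as they are.

Things in the scene. Friction and masses are not known exactly. Their poses are not given: they have to be found in the camera images.
- pin_center (a point): Centre (half-way up) of the steel hinge pin: 90 mm long, 50 g, shaft 10 mm in diameter, flat head 18 mm in diameter and 8 mm high at the top; z points to the head. It starts upright in the white block, its lower end 5 mm above the bench. Gripped close below the head, the fingertips stay above block and tube.
- pin_tip (a point): The lower end of the pin, on its axis, 45 mm below the centre.
- block: White plastic drying block, fixed, 60 x 60 x 25 mm high, with one 12 mm hole 20 mm deep in the middle of its top, in which the pin starts. Origin at the centre of its underside, on the bench.
- tube_mouth (a point): Centre of the mouth of the narrow upright aluminium tube, 40 mm above the bench. Fixed; outer diameter 22 mm (25 mm at the rim), bore 16 mm (wider at the rim), inner floor 6 mm above the bench, on a flat round base 52 mm in diameter and 6 mm high. A pin standing in it reaches 96 mm above the bench.
- limb_center (a point): Centre of the loose microscope limb (about 350 g, 135 mm high), 67.5 mm above its flat underside, mid-thickness, in the middle of its upright. z up along it, y across its thickness and along its hole, nose to -x. Cream upright: 36 mm in x, 24 mm thick in y, from 45 to 135 mm above the underside; grip its flat sides about 112 mm above the underside, above the focus knobs.
- limb_hole (a point): Centre of the 14 mm hole through the limb's tang, 20 mm above the limb's underside (26 mm above the bench at the start); axes as the limb, y along the hole.
- limb_nose (a point): Tip of the limb's nose, 57 mm from the upright's middle towards the limb's -x, 101 mm above the hole. The nose is an arm 24 mm thick and 24 mm high with a short dark tube 25 mm in diameter near its end.
- cradle: Wooden work cradle, fixed, 85 x 75 x 30 mm high, with a pocket 40 mm (x) by 24 mm (y) and 24 mm deep in the middle of its top, in which the tang starts. Origin at the centre of its underside, on the bench.
- foot_hole (a point): Point half-way between the foot's two cheeks on the axis of their 14 mm holes, 63 mm above the bench, where the limb's hole must come; from above. z up, y along the holes, toes to -x. The cheeks are 10 mm thick, 36 mm wide in x, 26 mm apart inside, 80 mm high above the bench. The gap's floor is at 35 mm: a limb standing on it is 8 mm too low.
- foot: Cream cast microscope foot, fixed to the bench: a body 75 mm (x) by 100 mm (y) and 22 mm high under the fork, with two toes 30 mm wide reaching to x = -90 mm. Origin on the bench, straight below the middle of the fork; axes as foot_hole.
- limb: The limb's underside, at its middle; axes as limb_center. It starts upright in the cradle, underside 6 mm above the bench, with the cradle's yaw. Below the upright is a steel tang 36 mm in x, 20 mm thick in y, 45 mm high. Two black focus knobs 22 mm in diameter stick out 13 mm from the flat sides, 64 mm above the underside.
- pin: The pin again, origin at its lower end.
- objective: Bystander: steel microscope objective standing on the bench, 24 mm in diameter, 36 mm high. Origin under its centre.
- amber: Bystander: amber bottle, 42 mm in diameter, 85 mm high. Origin under its centre.
- oiljar: Bystander: low jar, 48 mm in diameter, 50 mm high. Origin under its centre.
- dish: Bystander: glass dish, 80 mm in diameter, 16 mm high. Origin under its centre.
- driver: Bystander: screwdriver lying on the bench, 160 mm long.
- dustbrush: Bystander: brush lying on the bench, 160 mm long.
Mind the look-alikes: they are no part of the job. What is shaped like the limb but green is not meant. Of the things that look like the pin, take the one that is farthest to the robot's right at the start.

How it is judged:
By the outcome, as a careful person would: the job done as asked, in the order asked, and still so for the second after the job is handed in, while the arm keeps its last pose, push and grip.
It also fails if it takes over 59 s, if anything falls off the work surface, if the arm or the gripper's body presses on something with over 40 N, if the wrist force passes 120 N, or if a joint passes its speed limit or range.

## Robot

A 6-joint arm with a two-finger parallel gripper is mounted at the origin on the work surface. World frame = base frame: x ahead of the robot, y to its left, z up, the work surface at z = 0. Lengths are in m, angles in rad, forces in N, time in s.
With the tool pointing down it reaches from about 0.25 to 0.725 m from the base axis. Payload 4 kg.
Tool frame: the origin (TCP) lies at the very end of the fingers, on their centre line; the grasp point (between the pads) lies 19 mm behind it; z points along the fingers, y is the line along which they close (so a half turn about z gives the same grasp; the last joint's range is limited). The gripper opens to 85 mm and grips with 20 to 120 N. Pads are 22 mm wide; open, the fingers measure 114 mm over their backs; the gripper's body (76 mm by 85 mm) begins 54 mm behind the grasp point. The pads swing forward as they close: fully open they stand 13 mm farther back than shut.
Start: joints at [-1.267, 0.241, 0.005, 1.335, 0, 1.571], TCP at [0.15, -0.477, 0.231] pointing down, gripper open.
Joint ranges: [-2.72, 2.72], [-1.05, 1.87], [-1.09, 1.28], [-1.99, 2.15], [-1.42, 1.44], [-3.14, 3.14]. Speed limits (rad/s): [2.79, 2.79, 3.14, 3.14, 3.14, 3.14].

## Interface

Orientations are given as a unit quaternion [x, y, z, w].
In Python, from workcell import bot gives the robot as it stands.
- The arm moves only by the tool carry_out, never from a script. Its argument "increments" is one flat list of numbers, 5 for each row, row after row: the finger opening in cm, from 0 to 8.54, then the shift along the tool's x, y, z in cm, then the turn about the tool's z in rad. A call has exactly 5 rows; each row shifts and turns the commanded pose from where the row before left it, along the tool's axes as they then stand; what a row does not reach is not made up. A row lasts 1/8 s, in which the tool goes at most 62.5 mm and 10.7 degrees, less where a joint would pass 70% of its speed; a pose out of reach is approached as far as the arm can. A call with a gripper value outside its range is refused whole. The fingers move at their own pace and stop on an object; the grip force is fixed at half the most. Time passes only in rows, so rows that do not move let the fingers close, or fill a call up. It gives the time, the measured TCP pose, the force, the opening and the grip force at its end, in the units of the state.
- bot.get_obs(): the state, without advancing time (a new reading comes with each control period).
- bot.camera(name): name is "scene" or "top" or "wrist"; returns a dict with "pixels" (420x560x3 uint8, blue, green, red), "range_z" (420x560 float32, m along the optical axis (not along the pixel's ray), 0 where there is no reading), "mtx" (3x3 intrinsics, pixels), "eye" and "attitude" of the camera in the world. Camera axes: x right, y down, z forward; pixel columns grow to the right and rows downward; lengths in m; the calibration is good to about 2 mm. A picture is of the moment at which its call begins.
- bot.job_done(): hands the job in; it is judged then, once.
Trained networks look in a picture, given as the dict that the camera call returned (one of the last four; its "shot" number tells which), for a name from the list of things; names that differ only in an ending like _2 or _b are one class to them, and where a whole thing is asked for, a point or a joint stands for the part that bears it (a point fixed in the world has none). Each returns a list of dicts, best first, with "p" (0 to 1); they miss things now and then, are a little off and sometimes report something else, mostly with a low value. They report only what shows in the picture. A call takes as long as a camera call. They do not tell look-alikes from the thing itself.
- bot.find_in(picture, name): "xyz" ([x, y, z] in m, in the coordinates of the camera as it stood for that picture, good to about 4 mm: the middle of the surface that is visible of it).
- bot.regions_of(picture, name): "mask" (420x560 bool, what is visible of it).
- bot.place_of(picture, name): "xyz" ([x, y, z] in m, in the coordinates of the camera as it stood for that picture, good to about 4 mm: a listed point, or the origin of a listed thing).
The state is a dict: "clock": time; "joint_pos": joint angles; "joint_vel": joint speeds; "tau": joint torques, N m; "eef_pos": TCP position; "tool_rot": TCP orientation; "ft_force": force on the tool from outside, world axes, zero at the start; "ft_torque": the same for the moment, N m; "grip_width": finger opening in m; "grasp_force": force on a finger pad.
Only numpy, scipy, OpenCV 4.12 (cv2) and the standard library are available. Lean on these libraries where they do the work, as an engineer would, in place of code of your own. Each camera call takes 0.05 s, during which the arm holds its last target. There are 200 camera calls.

## Working session

There is one attempt and no reset: what is moved stays moved. The work goes in short steps, Python scripts to look and compute and a tool call to move; the robot and the scene stay as the last step left them, time stands still between calls to the robot, and variables do not carry over. Pictures are saved under pics/ and viewed, at most 11 in all, crops included, and the job is handed in when it is done.

Besides the shell and the picture viewer there is one more tool, called after ">>>" as name(argument=value, ...), one argument or row to a line, values as JSON. carry_out: Moves the arm, as the interface text tells. Its arguments: {"type":"object","properties":{"increments":{"type":"array","items":{"type":"number"}}},"required":["increments"]}

```bash
mkdir -p pics
cat > h.py <<'E'
import numpy as np, cv2
from scipy.spatial.transform import Rotation as R
from workcell import bot
def Rm(c):
    a=np.array(c["attitude"]); return a if a.shape==(3,3) else R.from_quat(a).as_matrix()
def w(c,p): return np.array(c["eye"])+Rm(c)@np.array(p)
def px(c,P):
    q=Rm(c).T@(np.array(P)-np.array(c["eye"])); u=c["mtx"]@q; return (u[:2]/u[2]).round(0)
def cloud(c):
    d=c["range_z"]; v,u=np.mgrid[:420,:560]; K=c["mtx"]
    p=np.stack([(u-K[0,2])/K[0,0]*d,(v-K[1,2])/K[1,1]*d,d],-1)
    return p@Rm(c).T+np.array(c["eye"])
E
python3 - <<'E'
from h import *
o=bot.get_obs(); print(o["eef_pos"],o["tool_rot"],o["clock"])
t=bot.camera("top"); s=bot.camera("scene")
print(t["eye"],t["attitude"],t["mtx"])
cv2.imwrite("pics/a.png",t["pixels"]);cv2.imwrite("pics/b.png",s["pixels"])
for n in ["pin_center","tube_mouth","limb_center","limb_hole","limb_nose","foot_hole","cradle","block","foot","pin"]:
  for nm,c in (("top",t),("scene",s)):
    for r in bot.place_of(c,n)[:4]:
      P=w(c,r["xyz"]); print(n,nm,round(r["p"],2),P.round(4),px(c,P))
E
```

```text
[ 0.14939211 -0.47651502  0.23042293] [ 9.88484647e-01  1.51317721e-01 -1.47727226e-04 -1.01352190e-03] 0.0
[0.35527617 0.0691382  1.18021397] [ 0.71083985 -0.69661614  0.06316203 -0.07377817] [[419.13526887   0.         281.27065141]
 [  0.         419.13526887 208.92875371]
 [  0.           0.           1.        ]]
pin_center top 0.73 [0.4952 0.2156 0.1279] [230. 234.]
pin_center top 0.57 [0.6284 0.0882 0.0492] [282. 191.]
pin_center top 0.53 [0.6651 0.0048 0.0503] [312. 178.]
pin_center scene 0.5 [0.6274 0.085  0.0439] [271. 247.]
pin_center scene 0.43 [0.6633 0.0047 0.051 ] [234. 241.]
tube_mouth top 0.57 [ 0.4515 -0.0267  0.0385] [323. 256.]
tube_mouth scene 0.5 [ 0.4473 -0.0302  0.0424] [273. 190.]
limb_center top 0.84 [0.5514 0.3627 0.0627] [180. 215.]
limb_center top 0.57 [0.5486 0.2316 0.0762] [228. 217.]
limb_center top 0.3 [0.5495 0.2308 0.0076] [231. 220.]
limb_center scene 0.9 [0.5532 0.2283 0.0744] [341. 244.]
limb_center scene 0.62 [0.5511 0.3688 0.0689] [400. 271.]
limb_hole top 0.71 [0.5535 0.2278 0.0234] [232. 218.]
limb_hole top 0.68 [0.5486 0.3654 0.0185] [183. 2
[... 494 characters left out ...]
[260. 287.]
cradle top 0.71 [0.5524 0.2288 0.003 ] [232. 220.]
cradle top 0.67 [0.6687 0.0077 0.0064] [310. 181.]
cradle scene 0.72 [ 5.527e-01  2.293e-01 -3.000e-04] [339. 265.]
cradle scene 0.22 [ 0.3477 -0.1861 -0.0015] [249. 167.]
block top 0.71 [0.6695 0.0045 0.0016] [311. 181.]
block scene 0.81 [ 6.652e-01  3.600e-03 -6.000e-04] [235. 256.]
foot top 0.97 [ 0.6178 -0.2219  0.0008] [390. 200.]
foot top 0.57 [0.67   0.0065 0.0053] [311. 181.]
foot scene 0.7 [ 0.6158 -0.2155 -0.0015] [182. 212.]
pin top 0.41 [0.6703 0.0088 0.0075] [310. 181.]
pin top 0.4 [ 0.6264  0.0803 -0.0044] [285. 196.]
pin scene 0.56 [0.6648 0.0092 0.0071] [237. 255.]
pin scene 0.46 [0.6265 0.0853 0.002 ] [271. 259.]
```

View pics/a.png

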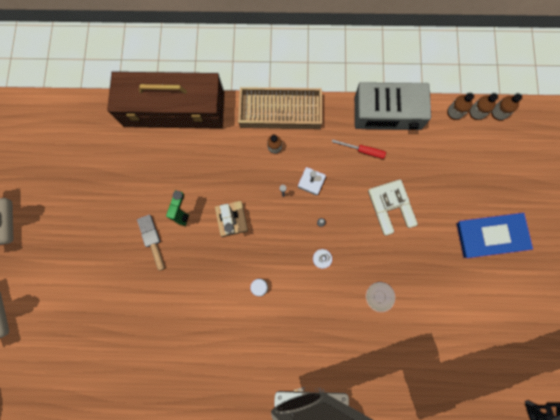

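View pics/b.png

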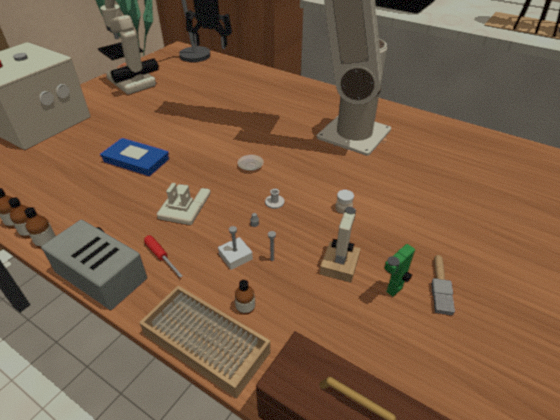

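Top view: candidates for the pin are the one in the white block (312,181) and a look-alike standing freely at (283,190). The objective at (321,222) is a bystander. The block pin is farthest to the robot's right, so I choose it. The cream limb is at (230,218) in the cradle, with the green decoy at (178,207). The foot is at (393,205) and the tube at (323,258).

Run:
```python
from h import *
t=bot.camera("top"); P=cloud(t)
def sel(cx,cy,r,z0,z1):
    m=(np.hypot(P[...,0]-cx,P[...,1]-cy)<r)&(P[...,2]>z0)&(P[...,2]<z1); return P[m]
def rect(name,q):
    r=cv2.minAreaRect((q[:,:2]*1000).astype(np.float32)); print(name,len(q),np.round(r[0],1),np.round(r[1],1),round(r[2],1),'mean',q.mean(0).round(4))
rect("block",sel(.667,.005,.055,.018,.032))
rect("pinhead",sel(.667,.005,.03,.085,.105))
rect("pin2head",sel(.627,.085,.03,.07,.105))
rect("tube",sel(.4495,-.028,.03,.032,.045))
rect("cradle",sel(.5525,.229,.07,.024,.036))
rect("limbtop",sel(.5525,.229,.09,.125,.15))
rect("cheeks",sel(.614,-.222,.05,.07,.09))
rect("foot",sel(.60,-.222,.12,.012,.03))
c=t["pixels"][165:270,210:425]; cv2.imwrite("pics/c.png",cv2.resize(c,None,fx=3.7,fy=3.7,interpolation=cv2.INTER_CUBIC))
```

```text
block 393 [668.3   4.5] [59.8 61.8] 67.3 mean [0.6651 0.0053 0.0254]
pinhead 40 [667.3   4.7] [16.4 16.2] 46.7 mean [0.6674 0.0051 0.0953]
pin2head 38 [628.   85.2] [15.9 16.5] 15.3 mean [0.6277 0.0852 0.0895]
tube 39 [448.6 -27.2] [21.7 21.9] 0.5 mean [ 0.4495 -0.0285  0.0385]
cradle 427 [553.6 229.3] [85.7 75.7] 14.1 mean [0.5529 0.2221 0.0304]
limbtop 292 [534.7 224.5] [75.8 24.1] 13.8 mean [0.533  0.2235 0.1401]
cheeks 131 [ 616.  -218.1] [35.8 48.4] 20.4 mean [ 0.6165 -0.2183  0.0785]
foot 1029 [ 597.5 -224.6] [139.1 100.9] 18.9 mean [ 0.598  -0.2191  0.0202]
```

View pics/c.png

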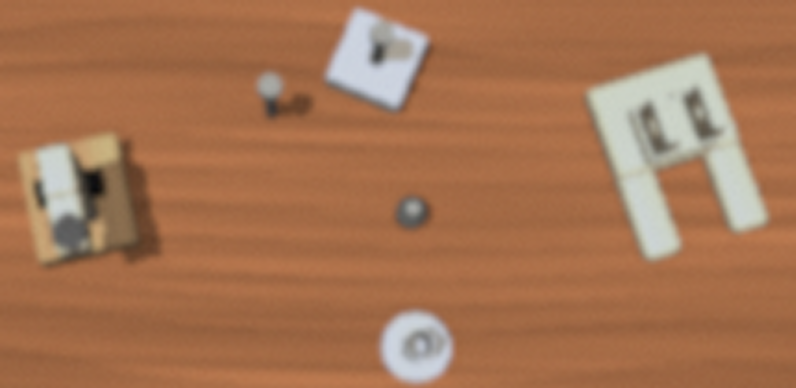

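The crop shows the pin head above the white block at crop (383,38) and the look-alike at (270,88). The cream limb, foot and tube match the coordinates I computed. I move towards the pin.

>>> carry_out(
  increments=[8.5, 5.3, -2.5, 0, 0, 8.5, 5.3, -2.5, 0, 0, 8.5, 5.3, -2.5, 0, 0, 8.5, 5.3, -2.5, 0, 0, 8.5, 5.3, -2.5, 0, 0],
)

```text
clock: 1.78
eef_pos: [0.3663, -0.2772, 0.2316]
tool_rot: [0.989, 0.151, 0.0, 0.0]
ft_force: [1.0, -1.3, 0.4]
grip_width: 0.0849
grasp_force: 0.0
```

>>> carry_out(
  increments=[8.5, 5.3, -2.5, 0, 0, 8.5, 5.3, -2.5, 0, 0, 8.5, 5.3, -2.5, 0, 0, 8.5, 5.3, -2.5, 0, 0, 8.5, 5.3, -2.5, 0, 0],
)

```text
clock: 2.4
eef_pos: [0.5818, -0.0785, 0.2314]
tool_rot: [0.988, 0.151, 0.0, 0.0]
ft_force: [1.3, -0.9, 0.3]
grip_width: 0.0846
grasp_force: 0.0
```

>>> carry_out(
  increments=[8.5, 3.0, -2, 0, 0, 8.5, 2, -1, 0, 0, 8.5, 0, 0, 0, 0, 8.5, 0, 0, 0, 0, 8.5, 0, 0, 0, 0],
)

```text
clock: 3.02
eef_pos: [0.6187, -0.0374, 0.2316]
tool_rot: [0.989, 0.151, -0.0, 0.0]
ft_force: [0.4, 0.8, 0.4]
grip_width: 0.085
grasp_force: 0.0
```

```bash
cat >> h.py <<'E'
def go(target,yaw=None):
    o=bot.get_obs(); M=R.from_quat(o["tool_rot"]).as_matrix(); p=np.array(o["eef_pos"])
    cy=np.arctan2(M[1,0],M[0,0]); print("clock",round(o["clock"],2),"pos",p.round(4),"yaw",round(np.degrees(cy),2),"tilt",M[:,2].round(3),"F",np.round(o["ft_force"],1),"w",round(o["grip_width"],4))
    print("  delta tool cm",(M.T@(np.array(target)-p)*100).round(2), "" if yaw is None else "turn %.3f"%(-(np.radians(yaw)-cy)))
def rect(name,P,cx,cy,r,z0,z1):
    q=P[(np.hypot(P[...,0]-cx,P[...,1]-cy)<r)&(P[...,2]>z0)&(P[...,2]<z1)]
    if len(q)<5: print(name,"none"); return
    r=cv2.minAreaRect((q[:,:2]*1000).astype(np.float32)); print(name,len(q),np.round(r[0],1),np.round(r[1],1),round(r[2],1),'mean',q.mean(0).round(4),"z98",np.percentile(q[:,2],98).round(4))
E
python3 - <<'E'
from h import *
c=bot.camera("wrist"); P=cloud(c); go([.667,.005,.15])
print(c["eye"])
rect("head",P,.667,.005,.03,.085,.11); rect("block",P,.667,.005,.055,.015,.032)
for r in bot.place_of(c,"pin_center")[:3]+bot.place_of(c,"block")[:2]: print(r["p"],w(c,r["xyz"]))
cv2.imwrite("pics/d.png",c["pixels"])
E
```

```text
clock 3.08 pos [ 0.6187 -0.0374  0.2316] yaw 17.32 tilt [ 0. -0. -1.] F [-0.2  0.3  0.4] w 0.085
  delta tool cm [ 5.87 -2.61  8.16] 
[ 0.68679404 -0.01546323  0.37428736]
head 302 [667.1   6.3] [17.2 16.8] 17.2 mean [0.6674 0.0065 0.0949] z98 0.0963
block 2468 [667.1   6.8] [60.  60.2] 67.5 mean [0.6686 0.0064 0.025 ] z98 0.0267
0.88 [0.63216069 0.08630578 0.04039265]
0.6 [0.66578299 0.00575832 0.05312048]
```

>>> carry_out(
  increments=[8.5, 3, -1.3, 2, 0, 8.5, 2.9, -1.4, 2, 0, 8.5, 0, 0, 3.0, 0, 8.5, 0, 0, 1, 0, 8.5, 0, 0, 0, 0],
)

```text
clock: 3.8
eef_pos: [0.6668, 0.0065, 0.151]
tool_rot: [0.989, 0.151, -0.001, -0.0]
ft_force: [0.0, -0.4, -0.2]
grip_width: 0.0851
grasp_force: 0.0
```

Run:
```python
from h import *
c=bot.camera("wrist"); P=cloud(c); go([.667,.006,.057])
rect("head",P,.667,.005,.03,.085,.11); rect("block",P,.667,.005,.055,.015,.032)
```

```text
clock 3.85 pos [0.6675 0.0065 0.1522] yaw 17.36 tilt [ 0.001 -0.    -1.   ] F [ 0.  -0.3 -0. ] w 0.085
  delta tool cm [-0.07  0.03  9.52] 
head 519 [667.2   6.5] [18.  17.3] 19.6 mean [0.668  0.007  0.0945] z98 0.0963
block 3309 [667.1   6.7] [60.3 60.2] 67.6 mean [0.6724 0.0083 0.0248] z98 0.0264
```

>>> carry_out(
  increments=[8.5, 0, 0, 3, 0, 8.5, 0, 0, 3, 0, 8.5, 0, 0, 2.5, 0, 8.5, 0, 0, 0.9, 0, 8.5, 0, 0, 0, 0],
)

```text
clock: 4.47
eef_pos: [0.6679, 0.0067, 0.0582]
tool_rot: [0.989, 0.151, 0.0, 0.0]
ft_force: [0.7, -0.1, -0.3]
grip_width: 0.0849
grasp_force: 0.0
```

>>> carry_out(
  increments=[5, 0, 0, 0, 0, 2, 0, 0, 0, 0, 0, 0, 0, 0, 0, 0, 0, 0, 0, 0, 0, 0, 0, 0, 0],
)

```text
clock: 5.1
eef_pos: [0.6678, 0.007, 0.0578]
tool_rot: [0.988, 0.151, 0.0, 0.0]
ft_force: [-0.7, -0.6, 2.4]
grip_width: 0.0152
grasp_force: 58.2
```

>>> carry_out(
  increments=[0, 0, 0, 0, 0, 0, 0, 0, 0, 0, 0, 0, 0, -0.5, 0, 0, 0, 0, -1, 0, 0, 0, 0, -1.5, 0],
)

```text
clock: 5.72
eef_pos: [0.667, 0.007, 0.0875]
tool_rot: [0.988, 0.151, -0.001, -0.0]
ft_force: [0.1, -0.0, -1.1]
grip_width: 0.0151
grasp_force: 58.4
```

Run:
```python
from h import *
s=bot.camera("scene"); q=px(s,[.667,.006,.08]).astype(int); print(q)
c=s["pixels"][q[1]-50:q[1]+50,q[0]-60:q[0]+60]
k=bot.camera("wrist")
a=cv2.resize(c,(480,400),interpolation=cv2.INTER_CUBIC); b=cv2.resize(k["pixels"],(320,240))
o=np.zeros((400,800,3),np.uint8); o[:,:480]=a; o[:240,480:]=b; cv2.imwrite("pics/e.png",o); go([.667,.006,.08])
```

```text
[233 233]
clock 5.83 pos [0.6692 0.007  0.0903] yaw 17.41 tilt [ 0.005  0.    -1.   ] F [-0.   0.6 -0.5] w 0.0154
  delta tool cm [-0.25  0.03  1.03]
```

View pics/e.png

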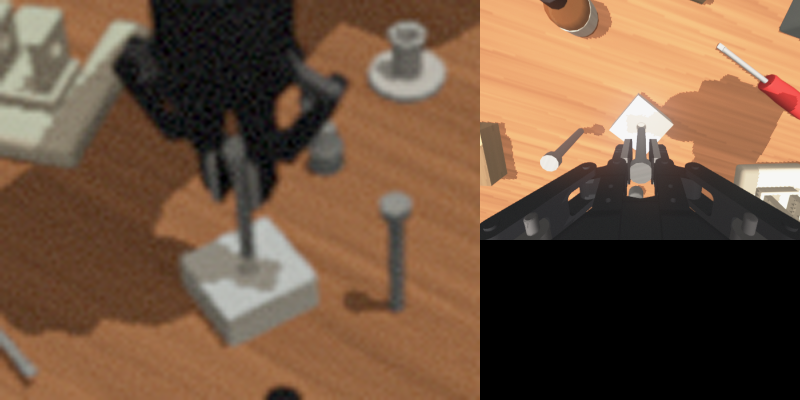

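The pin is gripped just below the head at crop (235,150) and appears slightly tilted, with its tip at crop (247,258). I lift it further and measure the axis.

>>> carry_out(
  increments=[0, 0, 0, -3, 0, 0, 0, 0, -3, 0, 0, 0, 0, -1, 0, 0, 0, 0, 0, 0, 0, 0, 0, 0, 0],
)

```text
clock: 6.45
eef_pos: [0.6666, 0.007, 0.1556]
tool_rot: [0.988, 0.151, -0.001, -0.0]
ft_force: [-0.2, -0.5, -0.6]
grip_width: 0.0157
grasp_force: 58.4
```

```bash
cat >> h.py <<'E'
def pinaxis(verbose=1):
    o=bot.get_obs(); T=np.array(o["eef_pos"])
    for n in ("scene","wrist","top"):
        c=bot.camera(n); P=cloud(c)
        m=(np.hypot(P[...,0]-T[0],P[...,1]-T[1])<.022)&(P[...,2]<T[2]-.003)&(P[...,2]>T[2]-.062)
        q=P[m]
        if len(q)>10:
            v=q.mean(0); z0=T[2]
            A=np.polyfit(q[:,2]-z0,q[:,:2],1); print(n,len(q),"zrange",(q[:,2]-z0).min().round(4),(q[:,2]-z0).max().round(4),"slope",A[0].round(3),"off at -.04 rel TCP",(A[1]-.04*A[0]-T[:2]).round(4))
            d=q.mean(0)-np.array(c["eye"]); d=d[:2]/np.linalg.norm(d); print("   viewdir",d.round(2))
        for k in("pin_tip","pin_center"):
            for r in bot.place_of(c,k)[:3]:
                p=w(c,r["xyz"])-T
                if np.linalg.norm(p)<.08: print("  ",n,k,round(r["p"],2),p.round(4))
E
python3 - <<'E'
from h import *
pinaxis(); go([.449,-.028,.16])
t=bot.camera("top"); P=cloud(t); rect("tube",P,.449,-.028,.03,.032,.045); rect("base",P,.449,-.028,.045,.002,.012)
E
```

```text
scene 66 zrange -0.0508 -0.0043 slope [0.022 0.009] off at -.04 rel TCP [0.0009 0.002 ]
   viewdir [-0.54 -0.49]
   scene pin_tip 0.42 [-0.0005  0.0007 -0.0518]
   scene pin_center 0.58 [-0.0031  0.0016 -0.0095]
wrist 445 zrange -0.0507 -0.0032 slope [-0.001  0.008] off at -.04 rel TCP [0.003 0.001]
   viewdir [-0.36 -0.12]
   wrist pin_tip 0.84 [-0.0013 -0.0011 -0.0514]
   wrist pin_center 0.67 [-0.0008 -0.0037 -0.0043]
clock 6.9 pos [0.6674 0.007  0.1571] yaw 17.41 tilt [-0.  0. -1.] F [-0.8  0.2 -0.6] w 0.0156
  delta tool cm [-21.89  -3.2   -0.28] 
tube none
base none
```

>>> carry_out(
  increments=[0, -5, -0.7, -1, 0, 0, -5, -0.7, 0, 0, 0, -5, -0.7, 0, 0, 0, -3, -0.5, 0, 0, 0, -1, -0.1, 0, 0],
)

```text
clock: 7.58
eef_pos: [0.4766, -0.0243, 0.1678]
tool_rot: [0.989, 0.151, 0.0, 0.0]
ft_force: [0.7, 0.4, -0.5]
grip_width: 0.0154
grasp_force: 58.4
```

>>> carry_out(
  increments=[0, -1, -0.1, 0, 0, 0, -0.5, -0.1, 0, 0, 0, 0, 0, 0, 0, 0, 0, 0, 0, 0, 0, 0, 0, 0, 0],
)

```text
clock: 8.2
eef_pos: [0.4636, -0.0266, 0.1672]
tool_rot: [0.988, 0.151, -0.0, -0.0]
ft_force: [0.1, -1.4, -0.6]
grip_width: 0.0156
grasp_force: 58.4
```

Run:
```python
from h import *
c=bot.camera("wrist"); P=cloud(c); go([.449,-.028,.16])
rect("tube",P,.449,-.028,.03,.034,.045); rect("base",P,.449,-.028,.045,.003,.010)
for r in bot.place_of(c,"tube_mouth")[:2]: print(r["p"],w(c,r["xyz"]).round(4))
s=bot.camera("scene"); P=cloud(s); rect("tube s",P,.449,-.028,.03,.036,.045)
for r in bot.place_of(s,"tube_mouth")[:2]: print(r["p"],w(s,r["xyz"]).round(4))
a=c["pixels"]; q=px(c,[.449,-.028,.04]).astype(int); print(q)
cv2.imwrite("pics/f.png",cv2.resize(a[max(0,q[1]-100):q[1]+100,max(0,q[0]-130):q[0]+130],None,fx=3,fy=3))
pinaxis()
```

```text
clock 8.25 pos [ 0.4635 -0.0266  0.1672] yaw 17.42 tilt [-0.  0. -1.] F [ 0.1  0.6 -0.6] w 0.0155
  delta tool cm [-1.42 -0.3   0.72] 
tube 247 [448.  -25.7] [22.6 23.6] 42.6 mean [ 0.4475 -0.0255  0.0389] z98 0.0411
base 1238 [448.4 -25.6] [50.6 51.4] 29.6 mean [ 0.4522 -0.0246  0.006 ] z98 0.0076
0.79 [ 0.4483 -0.0244  0.0411]
tube s 32 [447.9 -26.8] [23.6 21.8] 33.5 mean [ 0.4465 -0.0262  0.0395] z98 0.0424
0.78 [ 0.4491 -0.0296  0.0416]
[278 213]
scene 61 zrange -0.051 -0.0037 slope [-0.016  0.003] off at -.04 rel TCP [0.0023 0.0018]
   viewdir [-0.67 -0.46]
   scene pin_tip 0.72 [-0.0017  0.0002 -0.0527]
   scene pin_tip 0.69 [-0.0025 -0.0014 -0.0521]
   scene pin_center 0.64 [-0.0043  0.0009 -0.0077]
wrist 445 zrange -0.0515 -0.003 slope [-0.003  0.009] off at -.04 rel TCP [0.0029 0.001 ]
   viewdir [-0.36 -0.12]
   wrist pin_tip 0.89 [-0.0024 -0.0022 -0.0518]
   wrist pin_center 0.93 [-0.0029 -0.0041 -0.0053]
```

View pics/f.png

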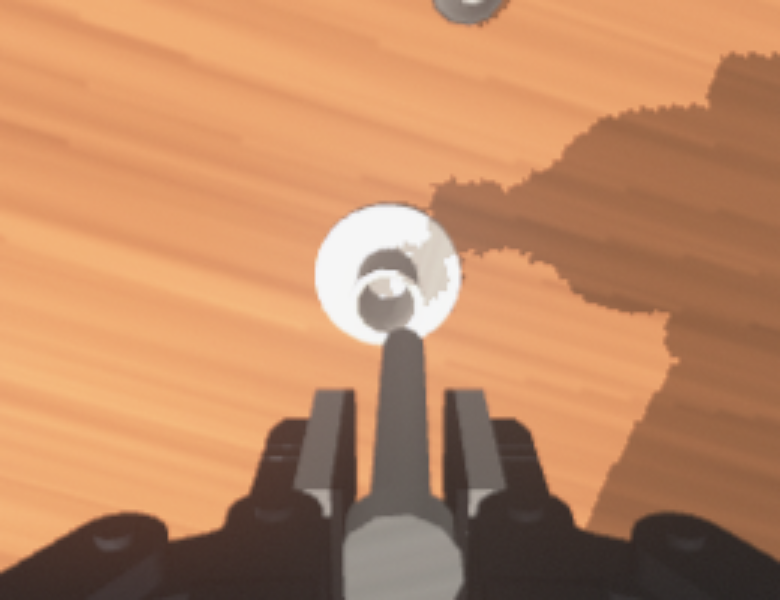

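The tube mouth is at crop (387,300) and the pin tip at (403,335), so a small shift is needed before lowering.

>>> carry_out(
  increments=[0, -0.7, -0.2, 1, 0, 0, -0.7, -0.3, 2, 0, 0, 0, 0, 2, 0, 0, 0, 0, 1, 0, 0, 0, 0, 0, 0],
)

```text
clock: 9.48
eef_pos: [0.4474, -0.0261, 0.1065]
tool_rot: [0.988, 0.151, -0.001, -0.0]
ft_force: [0.3, 1.3, -0.9]
grip_width: 0.0159
grasp_force: 58.4
```

Run:
```python
from h import *
c=bot.camera("wrist"); P=cloud(c); go([.449,-.026,.058])
rect("tube",P,.449,-.026,.03,.034,.042); rect("base",P,.449,-.028,.045,.003,.010)
pinaxis()
a=c["pixels"]; q=px(c,[.449,-.026,.045]).astype(int); print(q)
b=cv2.resize(a[max(0,q[1]-70):q[1]+70,q[0]-90:q[0]+90],None,fx=3,fy=3)
s=bot.camera("scene")["pixels"]; q=px(bot.camera("scene"),[.449,-.026,.045]).astype(int)
d=cv2.resize(s[q[1]-40:q[1]+40,q[0]-25:q[0]+25],None,fx=5,fy=5,interpolation=cv2.INTER_CUBIC)
o=np.zeros((420,790,3),np.uint8); o[:b.shape[0],:540]=b; o[:400,540:790]=d; cv2.imwrite("pics/g.png",o)
```

```text
clock 9.53 pos [ 0.4482 -0.0261  0.1072] yaw 17.4 tilt [-0.001 -0.    -1.   ] F [ 1.   0.7 -0.2] w 0.0154
  delta tool cm [0.09 0.02 4.92] 
tube 336 [448.4 -25.9] [22.3 22.8] 17.7 mean [ 0.449  -0.0257  0.0392] z98 0.0409
base 1902 [448.2 -25.8] [50.5 51.1] 17.7 mean [ 0.4524 -0.0245  0.006 ] z98 0.0077
scene 57 zrange -0.0518 -0.0049 slope [-0.018  0.005] off at -.04 rel TCP [0.0013 0.0019]
   viewdir [-0.65 -0.44]
   scene pin_tip 0.48 [ 0.0025  0.0015 -0.0517]
   scene pin_center 0.59 [-0.0014  0.0005 -0.0056]
wrist 437 zrange -0.0503 -0.003 slope [-0.006  0.01 ] off at -.04 rel TCP [0.0039 0.0009]
   viewdir [-0.36 -0.12]
   wrist pin_tip 0.77 [-0.0024  0.0009 -0.0498]
   wrist pin_center 0.89 [-0.0019 -0.0018 -0.0051]
[282 220]
```

View pics/g.png

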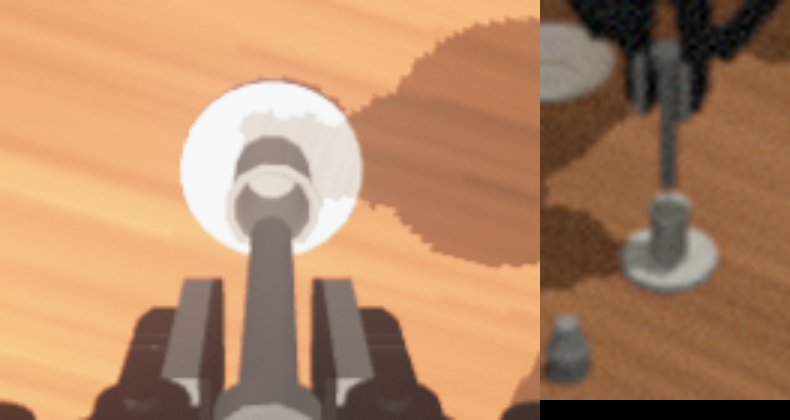

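Both views put the pin over the mouth (tip at (272,222), mouth centre at (272,205)). I lower it gently.

>>> carry_out(
  increments=[0, 0, 0, 1, 0, 0, 0, 0, 1, 0, 0, 0, 0, 1, 0, 0, 0, 0, 0.8, 0, 0, 0, 0, 0, 0],
)

```text
clock: 10.7
eef_pos: [0.4475, -0.026, 0.0684]
tool_rot: [0.988, 0.151, -0.001, -0.0]
ft_force: [-0.7, -0.6, -1.2]
grip_width: 0.0157
grasp_force: 58.4
```

>>> carry_out(
  increments=[0, 0, 0, 0.4, 0, 0, 0, 0, 0.3, 0, 0, 0, 0, 0.2, 0, 0, 0, 0, 0, 0, 0, 0, 0, 0, 0],
)

```text
clock: 11.32
eef_pos: [0.4485, -0.0261, 0.0604]
tool_rot: [0.988, 0.151, 0.0, 0.0]
ft_force: [0.1, -0.3, -0.5]
grip_width: 0.0147
grasp_force: 58.4
```

Run:
```python
from h import *
go([.449,-.026,.057]); c=bot.camera("wrist"); P=cloud(c)
rect("head",P,.449,-.026,.03,.08,.12)
```

```text
clock 11.32 pos [ 0.4485 -0.0261  0.0604] yaw 17.41 tilt [ 0. -0. -1.] F [ 0.1 -0.3 -0.5] w 0.0147
  delta tool cm [0.05 0.01 0.34] 
head 6651 [450.4 -25.6] [26.  59.9] 17.6 mean [ 0.4551 -0.0246  0.103 ] z98 0.1177
```

>>> carry_out(
  increments=[0, 0, 0, 0.1, 0, 0, 0, 0, 0.1, 0, 0, 0, 0, 0, 0, 0, 0, 0, 0, 0, 0, 0, 0, 0, 0],
)

```text
clock: 12.0
eef_pos: [0.4488, -0.026, 0.0587]
tool_rot: [0.988, 0.151, 0.0, 0.0]
ft_force: [-0.8, -0.3, 4.6]
grip_width: 0.0154
grasp_force: 58.3
```

>>> carry_out(
  increments=[2.5, 0, 0, 0, 0, 3, 0, 0, 0, 0, 5, 0, 0, 0, 0, 7, 0, 0, 0, 0, 7, 0, 0, 0, 0],
)

```text
clock: 12.62
eef_pos: [0.4483, -0.0261, 0.0582]
tool_rot: [0.988, 0.151, -0.0, -0.0]
ft_force: [0.8, 0.2, -0.7]
grip_width: 0.0703
grasp_force: 0.0
```

>>> carry_out(
  increments=[7, 0, 0, -1, 0, 7, 0, 0, -2, 0, 7, 0, 0, -4, 0, 7, 0, 0, -4, 0, 7, 0, 0, -4, 0],
)

```text
clock: 13.25
eef_pos: [0.4482, -0.0261, 0.2104]
tool_rot: [0.988, 0.151, 0.0, 0.0]
ft_force: [1.0, -0.4, 0.1]
grip_width: 0.0698
grasp_force: 0.0
```

Run:
```python
from h import *
go([.553,.229,.24],13.9); c=bot.camera("wrist"); P=cloud(c)
rect("head",P,.449,-.026,.03,.08,.12)
s=bot.camera("scene"); q=px(s,[.449,-.026,.06]).astype(int); P=cloud(s); rect("head s",P,.449,-.026,.03,.06,.12)
a=cv2.resize(s["pixels"][q[1]-40:q[1]+40,q[0]-50:q[0]+50],None,fx=4,fy=4,interpolation=cv2.INTER_CUBIC); cv2.imwrite("pics/i.png",a)
```

```text
clock 13.25 pos [ 0.4482 -0.0261  0.2104] yaw 17.41 tilt [ 0.001 -0.    -1.   ] F [ 1.  -0.4  0.1] w 0.0698
  delta tool cm [ 17.63 -21.2   -2.95] turn 0.061
head 321 [448.1 -26.7] [17.9 16.6] 18.6 mean [ 0.449  -0.0264  0.0956] z98 0.0973
head s 65 [448.4 -26.5] [17.7 18.2] 53.0 mean [ 0.4495 -0.0248  0.0856] z98 0.098
```

View pics/i.png

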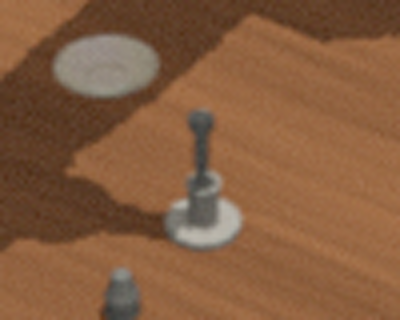

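The pin stands upright in the tube (crop (202,150)) with its head top at 96 mm, so that part is done. Next is the limb.

>>> carry_out(
  increments=[8.5, 2, -2.5, -2, 0, 8.5, 3.7, -4.5, -1, 0.06, 8.5, 3.7, -4.5, 0, 0, 8.5, 3.7, -4.5, 0, 0, 8.5, 3, -3.5, 0, 0],
)

```text
clock: 13.98
eef_pos: [0.5602, 0.1778, 0.2382]
tool_rot: [0.989, 0.147, -0.002, -0.012]
ft_force: [1.4, -0.2, -0.3]
grip_width: 0.0851
grasp_force: 0.0
```

>>> carry_out(
  increments=[8.5, 1, -1, 0, 0, 8.5, 0.4, -0.5, 0, 0, 8.5, 0, 0, 0, 0, 8.5, 0, 0, 0, 0, 8.5, 0, 0, 0, 0],
)

```text
clock: 14.6
eef_pos: [0.5706, 0.187, 0.2396]
tool_rot: [0.988, 0.151, -0.002, -0.015]
ft_force: [-0.5, -0.6, -0.3]
grip_width: 0.0851
grasp_force: 0.0
```

Run:
```python
from h import *
c=bot.camera("wrist"); P=cloud(c)
go([.553,.229,.099],13.9); rect("limbtop",P,.54,.225,.07,.132,.15); rect("cradle",P,.553,.229,.07,.024,.036)
t=bot.camera("top"); 
for n in("limb_center","limb_nose","limb_hole"):
  for r in bot.place_of(c,n)[:2]: print(n,round(r["p"],2),w(c,r["xyz"]).round(4))
```

```text
clock 14.65 pos [0.5707 0.1871 0.2395] yaw 17.36 tilt [-0.009  0.028 -1.   ] F [-0.6  0.2  0.2] w 0.0852
  delta tool cm [-0.44 -4.11 14.18] turn 0.060
limbtop 2131 [534.3 226.6] [74. 24.] 14.2 mean [0.5369 0.2264 0.1399] z98 0.1421
cradle 2407 [552.8 231.1] [85.2 74.1] 13.9 mean [0.5662 0.2277 0.0299] z98 0.0316
limb_center 0.88 [0.551  0.2338 0.0727]
limb_nose 0.73 [0.4993 0.2174 0.1266]
limb_hole 0.91 [0.5502 0.3717 0.02  ]
limb_hole 0.7 [0.5535 0.2336 0.0268]
```

>>> carry_out(
  increments=[8.5, 0, -2, 0, 0.03, 8.5, -0.2, -1.5, 0, 0.03, 8.5, 0, 0, 0, 0, 8.5, 0, 0, 0, 0, 8.5, 0, 0, 0, 0],
)

```text
clock: 15.48
eef_pos: [0.5677, 0.1904, 0.2403]
tool_rot: [0.989, 0.148, -0.005, -0.027]
ft_force: [-0.2, 1.0, -0.1]
grip_width: 0.0847
grasp_force: 0.0
```

Run:
```python
from h import *
go([.553,.230,.099],13.9); print(np.round(bot.get_obs()["joint_pos"],4))
```

```text
clock 15.47 pos [0.5677 0.1904 0.2403] yaw 17.01 tilt [-0.019  0.052 -0.998] F [-0.2  1.  -0.1] w 0.0847
  delta tool cm [-0.21 -3.43 14.34] turn 0.054
[0.2959 0.441  0.313  1.4457 0.0548 3.1406]
```

Joint 6 has reached its limit (3.14). I turn the tool half round, which gives the same grasp.

>>> carry_out(
  increments=[8.5, 0, 0, 0, -0.15, 8.5, 0, 0, 0, -0.15, 8.5, 0, 0, 0, -0.15, 8.5, 0, 0, 0, -0.15, 8.5, 0, 0, 0, -0.15],
)

```text
clock: 16.1
eef_pos: [0.5677, 0.1905, 0.2403]
tool_rot: [0.865, 0.502, 0.005, -0.027]
ft_force: [0.7, -0.3, -0.3]
grip_width: 0.0848
grasp_force: 0.0
```

Run:
```python
from h import *
go([.553,.230,.24],193.9); print(np.round(bot.get_obs()["joint_pos"],4))
```

```text
clock 16.1 pos [0.5677 0.1905 0.2403] yaw 60.22 tilt [-0.019  0.051 -0.998] F [ 0.7 -0.3 -0.3] w 0.0848
  delta tool cm [ 2.7  -3.23  0.26] turn -2.333
[0.2959 0.441  0.313  1.4456 0.0548 2.3856]
```

>>> carry_out(
  increments=[8.5, 0, 0, 0, -0.18, 8.5, 0, 0, 0, -0.18, 8.5, 0, 0, 0, -0.18, 8.5, 0, 0, 0, -0.18, 8.5, 0, 0, 0, -0.18],
)

```text
clock: 16.73
eef_pos: [0.5678, 0.1905, 0.2403]
tool_rot: [0.56, 0.828, 0.016, -0.022]
ft_force: [1.2, -1.0, 0.4]
grip_width: 0.0849
grasp_force: 0.0
```

>>> carry_out(
  increments=[8.5, 0, 0, 0, -0.18, 8.5, 0, 0, 0, -0.18, 8.5, 0, 0, 0, -0.18, 8.5, 0, 0, 0, -0.18, 8.5, 0, 0, 0, -0.18],
)

```text
clock: 17.35
eef_pos: [0.5677, 0.1905, 0.2403]
tool_rot: [0.144, 0.989, 0.024, -0.013]
ft_force: [-0.6, -0.3, 0.4]
grip_width: 0.0853
grasp_force: 0.0
```

>>> carry_out(
  increments=[8.5, 0, 0, 0, -0.18, 8.5, 0, 0, 0, -0.18, 8.5, 0, 0, 0, -0.18, 8.5, 0, 0, 0, -0.18, 8.5, 0, 0, 0, -0.18],
)

```text
clock: 17.98
eef_pos: [0.5677, 0.1905, 0.2403]
tool_rot: [-0.301, 0.953, 0.027, -0.001]
ft_force: [0.3, 0.6, 0.6]
grip_width: 0.085
grasp_force: 0.0
```

>>> carry_out(
  increments=[8.5, 0, 0, 0, -0.18, 8.5, 0, 0, 0, -0.18, 8.5, 0, 0, 0, -0.18, 8.5, 0, 0, 0, -0.18, 8.5, 0, 0, 0, -0.18],
)

```text
clock: 18.6
eef_pos: [0.5677, 0.1905, 0.2403]
tool_rot: [-0.686, 0.728, 0.025, 0.011]
ft_force: [-0.1, -0.8, 0.5]
grip_width: 0.0849
grasp_force: 0.0
```

>>> carry_out(
  increments=[8.5, 0, 0, 0, -0.18, 8.5, 0, 0, 0, -0.18, 8.5, 0, 0, 0, -0.18, 8.5, 0, 0, 0, -0.18, 8.5, 0, 0, 0, -0.18],
)

```text
clock: 19.23
eef_pos: [0.5678, 0.1905, 0.2403]
tool_rot: [0.934, -0.357, -0.018, -0.021]
ft_force: [-0.6, -0.6, -0.5]
grip_width: 0.0852
grasp_force: 0.0
```

>>> carry_out(
  increments=[8.5, 0, 0, 0, -0.18, 8.5, 0, 0, 0, -0.18, 8.5, 0, 0, 0, -0.18, 8.5, 0, 0, 0, -0.18, 8.5, 0, 0, 0, -0.12],
)

```text
clock: 19.85
eef_pos: [0.5678, 0.1905, 0.2403]
tool_rot: [0.998, 0.054, -0.008, -0.026]
ft_force: [-0.2, 0.1, 0.4]
grip_width: 0.085
grasp_force: 0.0
```

Run:
```python
from h import *
go([.57,.15,.24],193.9); print(np.round(bot.get_obs()["joint_pos"],4))
```

```text
clock 19.85 pos [0.5678 0.1905 0.2403] yaw 6.21 tilt [-0.019  0.052 -0.998] F [-0.2  0.1  0.4] w 0.085
  delta tool cm [-0.22  4.05 -0.18] turn -3.276
[ 0.296   0.441   0.313   1.4456  0.0548 -2.9537]
```

>>> carry_out(
  increments=[8.5, 0, 0, 0, -0.17, 8.5, 0, 0, 0, -0.02, 8.5, 0, 2, 0, -0.03, 8.5, 0, 2, 0, -0.03, 8.5, 0, 0, 0, 0],
)

```text
clock: 20.48
eef_pos: [0.5695, 0.1841, 0.2383]
tool_rot: [0.989, 0.148, -0.002, -0.014]
ft_force: [0.4, 0.4, 0.1]
grip_width: 0.0849
grasp_force: 0.0
```

Run:
```python
from h import *
go([.57,.15,.24],193.9); print(np.round(bot.get_obs()["joint_pos"],4))
```

```text
clock 20.48 pos [0.5695 0.1841 0.2383] yaw 17.01 tilt [-0.009  0.026 -1.   ] F [0.4 0.4 0.1] w 0.0849
  delta tool cm [-0.95  3.27 -0.26] turn -3.087
[ 0.2985  0.4391  0.3058  1.438   0.0278 -3.1399]
```

Works as expected: the tilt has halved. I repeat it.

>>> carry_out(
  increments=[8.5, 0, 2, 0, -0.03, 8.5, 0, 2, 0, -0.03, 8.5, 0, 0, 0, 0, 8.5, 0, 0, 0, 0, 8.5, 0, 0, 0, 0],
)

```text
clock: 21.1
eef_pos: [0.5714, 0.1781, 0.2376]
tool_rot: [0.989, 0.15, 0.0, -0.001]
ft_force: [0.5, 0.0, 0.2]
grip_width: 0.0848
grasp_force: 0.0
```

Run:
```python
from h import *
go([.57,.15,.24],193.9); print(np.round(bot.get_obs()["joint_pos"],4))
```

```text
clock 21.1 pos [0.5714 0.1781 0.2376] yaw 17.22 tilt [ 0.     0.001 -1.   ] F [0.5 0.  0.2] w 0.0848
  delta tool cm [-0.97  2.64 -0.25] turn -3.084
[ 3.0150e-01  4.3840e-01  3.0300e-01  1.4349e+00  1.1000e-03 -3.1406e+00]
```

>>> carry_out(
  increments=[8.5, 0, 0, 0, 0.18, 8.5, 0, 0, 0, 0.18, 8.5, 0, 0, 0, 0.18, 8.5, 0, 0, 0, 0.18, 8.5, 0, 0, 0, 0.18],
)

```text
clock: 21.72
eef_pos: [0.5714, 0.178, 0.2376]
tool_rot: [0.955, -0.298, -0.0, -0.001]
ft_force: [-1.1, -0.3, 0.5]
grip_width: 0.0853
grasp_force: 0.0
```

>>> carry_out(
  increments=[8.5, 0, 0, 0, 0.18, 8.5, 0, 0, 0, 0.18, 8.5, 0, 0, 0, 0.18, 8.5, 0, 0, 0, 0.18, 8.5, 0, 0, 0, 0.18],
)

```text
clock: 22.35
eef_pos: [0.5714, 0.178, 0.2376]
tool_rot: [0.73, -0.684, -0.0, -0.001]
ft_force: [0.4, -0.7, -0.1]
grip_width: 0.0849
grasp_force: 0.0
```

>>> carry_out(
  increments=[8.5, 0, 0, 0, 0.18, 8.5, 0, 0, 0, 0.18, 8.5, 0, 0, 0, 0.18, 8.5, 0, 0, 0, 0.18, 8.5, 0, 0, 0, 0.18],
)

```text
clock: 22.98
eef_pos: [0.5714, 0.178, 0.2376]
tool_rot: [-0.36, 0.933, 0.001, 0.0]
ft_force: [-0.1, 0.6, -0.2]
grip_width: 0.0849
grasp_force: 0.0
```

>>> carry_out(
  increments=[8.5, 0, 0, 0, 0.18, 8.5, 0, 0, 0, 0.18, 8.5, 0, 0, 0, 0.14, 8.5, 0, 3, 0, 0, 8.5, 0, 1, 0, 0],
)

```text
clock: 23.6
eef_pos: [0.5616, 0.2179, 0.2376]
tool_rot: [-0.121, 0.993, 0.001, 0.0]
ft_force: [0.0, -0.5, 0.0]
grip_width: 0.0851
grasp_force: 0.0
```

>>> carry_out(
  increments=[8.5, 0, 0.5, 0, 0, 8.5, 0, 0, 0, 0, 8.5, 0, 0, 0, 0, 8.5, 0, 0, 0, 0, 8.5, 0, 0, 0, 0],
)

```text
clock: 24.22
eef_pos: [0.5607, 0.2214, 0.2376]
tool_rot: [-0.12, 0.993, 0.001, 0.0]
ft_force: [0.1, -1.0, 0.4]
grip_width: 0.0851
grasp_force: 0.0
```

Run:
```python
from h import *
c=bot.camera("wrist"); P=cloud(c)
go([.553,.230,.099],194.0); rect("limbtop",P,.54,.225,.07,.132,.15); rect("cradle",P,.553,.229,.07,.024,.036)
print(np.round(bot.get_obs()["joint_pos"],4), c["eye"])
for n in("limb_center","limb_nose","limb_hole"):
  for r in bot.place_of(c,n)[:2]: print(n,round(r["p"],2),w(c,r["xyz"]).round(4))
t=bot.camera("top"); P=cloud(t); rect("cheeks",P,.616,-.219,.05,.07,.09); rect("foot",P,.60,-.222,.12,.012,.03)
```

```text
clock 24.27 pos [0.5607 0.2215 0.2376] yaw -166.15 tilt [ 0.     0.001 -1.   ] F [-0.1  0.4  0.9] w 0.0852
  delta tool cm [ 0.55  1.   13.86] turn -6.286
limbtop 2515 [533.4 226.2] [74.6 23.9] 13.7 mean [0.5313 0.2253 0.1401] z98 0.1422
cradle 1958 [552.5 230.7] [84.8 75. ] 13.7 mean [0.5502 0.2259 0.0301] z98 0.0316
[3.7570e-01 4.4760e-01 3.1730e-01 1.4399e+00 1.0000e-03 1.3390e-01] [0.49248047 0.20505732 0.3803129 ]
limb_center 0.97 [0.5532 0.2334 0.073 ]
limb_center 0.91 [0.5504 0.3674 0.0714]
limb_nose 0.77 [0.6055 0.3566 0.1232]
limb_nose 0.76 [0.5036 0.2184 0.1287]
limb_hole 0.82 [0.5487 0.3667 0.0197]
cheeks 131 [ 616.4 -218.3] [36.2 46.7] 18.6 mean [ 0.6162 -0.2186  0.0786] z98 0.0834
foot 1030 [ 597.5 -224.7] [139.3 100.6] 18.5 mean [ 0.598  -0.2191  0.0201] z98 0.027
```

>>> carry_out(
  increments=[8.5, 0.5, 1.1, 0, 0, 8.5, 0, 0, 3, 0, 8.5, 0, 0, 3, 0, 8.5, 0, 0, 1, 0, 8.5, 0, 0, 0, 0],
)

```text
clock: 25.1
eef_pos: [0.5526, 0.2315, 0.1673]
tool_rot: [-0.121, 0.993, 0.0, -0.0]
ft_force: [0.1, 0.2, 0.6]
grip_width: 0.0852
grasp_force: 0.0
```

Run:
```python
from h import *
c=bot.camera("wrist"); P=cloud(c)
go([.5527,.231,.099],-166.1); rect("limbtop",P,.54,.225,.07,.132,.15); rect("cradle",P,.553,.229,.07,.024,.036)
cv2.imwrite("pics/j.png",c["pixels"])
```

```text
clock 25.15 pos [0.5533 0.2317 0.1683] yaw -166.11 tilt [ 0.001  0.002 -1.   ] F [ 0.7 -0.3 -0.2] w 0.0846
  delta tool cm [ 0.09 -0.06  6.93] turn -0.000
limbtop 4573 [532.8 225.9] [74. 24.] 13.9 mean [0.5304 0.2253 0.1401] z98 0.1422
cradle 2584 [552.  230.6] [84.9 75.3] 13.9 mean [0.5472 0.2302 0.03  ] z98 0.0315
```

View pics/j.png

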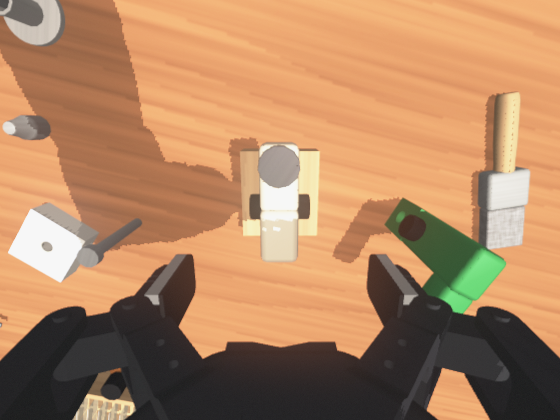

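The cream limb at (279,200) is centred between the fingers (195 to 368). The green decoy is clear on the right. I descend and grip.

>>> carry_out(
  increments=[8.5, 0.1, -0.1, 2.5, 0, 8.5, 0, 0, 2.5, 0, 8.5, 0, 0, 1.5, 0, 8.5, 0, 0, 0.3, 0, 8.5, 0, 0, 0, 0],
)

```text
clock: 25.78
eef_pos: [0.5531, 0.2304, 0.1005]
tool_rot: [-0.121, 0.993, 0.001, 0.001]
ft_force: [0.4, -0.5, -0.0]
grip_width: 0.0851
grasp_force: 0.0
```

>>> carry_out(
  increments=[5, 0, 0, 0, 0, 3, 0, 0, 0, 0, 1, 0, 0, 0, 0, 0, 0, 0, 0, 0, 0, 0, 0, 0, 0],
)

```text
clock: 26.4
eef_pos: [0.5527, 0.2303, 0.1]
tool_rot: [-0.121, 0.993, 0.001, 0.001]
ft_force: [0.1, 0.4, 2.5]
grip_width: 0.0238
grasp_force: 59.6
```

>>> carry_out(
  increments=[0, 0, 0, 0, 0, 0, 0, 0, -0.5, 0, 0, 0, 0, -1, 0, 0, 0, 0, -2, 0, 0, 0, 0, -2.5, 0],
)

```text
clock: 27.02
eef_pos: [0.5515, 0.2297, 0.1594]
tool_rot: [-0.121, 0.993, 0.0, -0.001]
ft_force: [0.3, -0.3, -3.9]
grip_width: 0.0235
grasp_force: 59.0
```

>>> carry_out(
  increments=[0, 0, 0, -3, 0, 0, 0, 0, -3, 0, 0, 0, 0, -1, 0, 0, 0, 0, 0, 0, 0, 0, 0, 0, 0],
)

```text
clock: 27.65
eef_pos: [0.5515, 0.2297, 0.2278]
tool_rot: [-0.121, 0.993, 0.0, -0.001]
ft_force: [-0.5, -0.6, -4.3]
grip_width: 0.0232
grasp_force: 59.1
```

Run:
```python
from h import *
c=bot.camera("wrist"); P=cloud(c); o=bot.get_obs(); T=o["eef_pos"]; M=R.from_quat(o["tool_rot"]).as_matrix()
go([.616,-.2185,.25],-161.3)
rect("limbtop",P,T[0]-.02,T[1]-.005,.07,T[2]+.025,T[2]+.055)
for nm in("scene","wrist"):
  c=bot.camera(nm)
  for n in("limb_center","limb_nose","limb_hole","limb"):
    for r in bot.place_of(c,n)[:2]: 
      p=w(c,r["xyz"])
      if np.linalg.norm(p-T)<.16: print(nm,n,round(r["p"],2),(M.T@(p-T)).round(4))
```

```text
clock 27.7 pos [0.5515 0.2296 0.2278] yaw -166.13 tilt [-0.003 -0.    -1.   ] F [ 0.6  0.5 -2.8] w 0.0234
  delta tool cm [  4.49 -45.05  -2.23] turn -0.084
limbtop 15776 [531.8 224.8] [74.2 92.5] 15.1 mean [0.5328 0.2255 0.2699] z98 0.2823
scene limb_center 0.89 [ 0.0039 -0.0015  0.0269]
scene limb_nose 0.98 [ 0.0578 -0.0003 -0.0299]
scene limb_hole 0.79 [ 0.0002 -0.0023  0.0745]
scene limb 0.78 [0.0013 0.0027 0.0961]
wrist limb_nose 0.7 [ 0.0524 -0.001  -0.0268]
wrist limb 0.64 [-0.005   0.0008  0.0909]
```

>>> carry_out(
  increments=[0, 0.4, -2.5, -1, 0, 0, 0.5, -4.5, 0, 0, 0, 0.5, -5, 0, -0.02, 0, 0.5, -5, 0, -0.02, 0, 0.5, -5, 0, -0.02],
)

```text
clock: 28.82
eef_pos: [0.585, 0.0096, 0.2397]
tool_rot: [-0.151, 0.989, 0.001, 0.001]
ft_force: [0.3, 0.3, -3.1]
grip_width: 0.0233
grasp_force: 59.4
```

>>> carry_out(
  increments=[0, 0.5, -5, 0, -0.02, 0, 0.5, -5, 0, 0, 0, 0.5, -5, 0, 0, 0, 0.5, -3.5, 0, 0, 0, 0, -1.5, 0, 0],
)

```text
clock: 29.45
eef_pos: [0.6281, -0.1874, 0.2388]
tool_rot: [-0.159, 0.987, 0.001, 0.0]
ft_force: [-0.7, -0.1, -4.0]
grip_width: 0.0235
grasp_force: 59.6
```

>>> carry_out(
  increments=[0, 0, 0, 0, 0, 0, 0, 0, 0, 0, 0, 0, 0, 0, 0, 0, 0, 0, 0, 0, 0, 0, 0, 0, 0],
)

```text
clock: 30.08
eef_pos: [0.6282, -0.1845, 0.2394]
tool_rot: [-0.161, 0.987, 0.001, 0.0]
ft_force: [-0.0, -0.5, -3.9]
grip_width: 0.0232
grasp_force: 59.6
```

```bash
cat >> h.py <<'E'
def foot(t=(.616,-.2185)):
    o=bot.get_obs(); T=np.array(o["eef_pos"]); M=R.from_quat(o["tool_rot"]).as_matrix()
    for nm in("wrist","scene","top"):
        c=bot.camera(nm); P=cloud(c); print(nm)
        rect(" cheeks",P,t[0],t[1],.045,.074,.086); rect(" body",P,t[0]-.018,t[1]-.006,.12,.016,.026)
        for n in("foot_hole","foot"):
            for r in bot.place_of(c,n)[:1]: print("  ",n,round(r["p"],2),w(c,r["xyz"]).round(4))
        for n in("limb_center","limb_nose","limb_hole","limb"):
            for r in bot.place_of(c,n)[:2]:
                p=w(c,r["xyz"])
                if np.linalg.norm(p-T)<.16: print("    rel",n,round(r["p"],2),(M.T@(p-T)).round(4))
E
python3 - <<'E'
from h import *
go([.616,-.2185,.20],-161.3); foot(); print(np.round(bot.get_obs()["joint_pos"],3))
c=bot.camera("wrist"); cv2.imwrite("pics/k.png",c["pixels"])
E
```

```text
clock 30.07 pos [ 0.6282 -0.1845  0.2394] yaw -161.5 tilt [ 0.     0.001 -1.   ] F [-0.  -0.5 -3.9] w 0.0232
  delta tool cm [ 2.24 -2.84  3.93] turn -0.003
wrist
 cheeks 387 [ 615.6 -218. ] [36.2 45.5] 18.9 mean [ 0.6188 -0.2324  0.0787] z98 0.0805
 body 3771 [ 596.3 -224.4] [136.4  99.3] 18.9 mean [ 0.5856 -0.2354  0.0191] z98 0.023
   foot_hole 0.73 [ 0.6139 -0.2132  0.0675]
    rel limb_nose 0.67 [ 0.0519  0.0025 -0.0259]
    rel limb_hole 0.5 [ 0.0531 -0.0016 -0.0258]
    rel limb 0.94 [-0.0023  0.0019  0.0922]
scene
 cheeks 103 [ 614.7 -215.9] [39.4 48. ] 16.8 mean [ 0.6166 -0.2148  0.0789] z98 0.0816
 body 667 [ 597.4 -221.4] [140.6 100. ] 18.9 mean [ 0.6154 -0.2057  0.021 ] z98 0.0252
   foot_hole 0.6 [ 0.6132 -0.2182  0.0633]
   foot 0.66 [ 0.4454 -0.0266  0.0419]
    rel limb_center 0.62 [ 0.0024 -0.0002  0.0284]
    rel limb_nose 0.66 [ 0.0568  0.0004 -0.0298]
    rel limb_hole 0.65 [ 0.002  -0.0028  0.0723]
top
 cheeks 105 [ 615.9 -218.2] [35.6 46.4] 19.8 mean [ 0.6153 -0.2174  0.0791] z98 0.083
 body 509 [ 596.5 -221.9] [139.1  94.4] 18.5 mean [ 0.5963 -0.1927  0.0207] z98 0.0255
   foot_hole 0.87 [ 0.6173 -0.2168  0.0595]
   foot 0.9 [ 0.6151 -0.2195  0.0013]
    rel limb_center 0.72 [0.0033 0.0008 0.0234]
    rel limb_nose 0.57 [ 0.0602  0.0014 -0.026 ]
    rel limb_hole 0.92 [ 0.0015 -0.0007  0.0754]
    rel limb 0.62 [0.0036 0.0027 0.0925]
[-2.870e-01  5.640e-01  5.090e-01  1.516e+00  1.000e-03 -6.090e-01]
```

View pics/k.png

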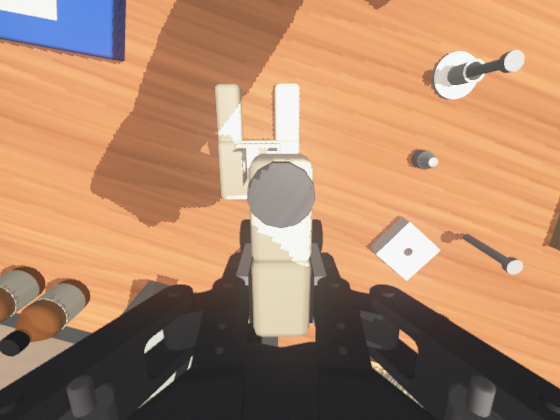

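The wrist view shows the limb's nose and tube at (281,195) pointing towards the foot's toes, with the fork at (262,165). The block is empty and the look-alike pin is untouched. I move over the fork.

>>> carry_out(
  increments=[0, 1.2, -1.4, 0, -0.006, 0, 1.0, -1.4, 1, 0, 0, 0, 0, 2, 0, 0, 0, 0, 1.7, 0, 0, 0, 0, 0, 0],
)

```text
clock: 31.8
eef_pos: [0.6143, -0.2195, 0.1895]
tool_rot: [-0.163, 0.987, 0.002, -0.002]
ft_force: [-0.6, 0.1, -3.0]
grip_width: 0.0231
grasp_force: 59.5
```

>>> carry_out(
  increments=[0, 0, 0, 0, 0, 0, 0, 0, 0, 0, 0, 0, 0, 0, 0, 0, 0, 0, 0, 0, 0, 0, 0, 0, 0],
)

```text
clock: 32.42
eef_pos: [0.6164, -0.2185, 0.1922]
tool_rot: [-0.163, 0.987, 0.001, 0.0]
ft_force: [0.1, -0.1, -4.6]
grip_width: 0.0235
grasp_force: 59.5
```

Run:
```python
from h import *
go([.6156,-.218,.137],-161.1); foot()
a=[]
for nm in("scene","wrist"):
  c=bot.camera(nm); q=px(c,[.6156,-.218,.09]).astype(int); x=c["pixels"][max(0,q[1]-45):q[1]+45,max(0,q[0]-45):q[0]+45] if nm=="scene" else c["pixels"][max(0,q[1]-120):q[1]+120,max(0,q[0]-120):q[0]+120]
  a.append(cv2.resize(x,(395,395),interpolation=cv2.INTER_CUBIC))
cv2.imwrite("pics/l.png",np.hstack(a))
# limb sides from scene cloud: tang in tool frame
c=bot.camera("scene");P=cloud(c);o=bot.get_obs();T=np.array(o["eef_pos"]);M=R.from_quat(o["tool_rot"]).as_matrix()
L=(P-T)@M
for z0,z1,n in((.052,.09,"tang"),(.01,.025,"upright lower"),(-.03,-.01,"top")):
  q=L[(np.abs(L[...,0])<.03)&(np.abs(L[...,1])<.03)&(L[...,2]>z0)&(L[...,2]<z1)]
  if len(q)>8: print(n,len(q),q.min(0).round(4),q.max(0).round(4))
```

```text
clock 32.42 pos [ 0.6164 -0.2185  0.1922] yaw -161.19 tilt [ 0.     0.001 -1.   ] F [ 0.1 -0.1 -4.6] w 0.0235
  delta tool cm [0.06 0.07 5.52] turn -0.002
wrist
 cheeks none
 body 4253 [ 595.4 -224.5] [134.6  99.8] 18.8 mean [ 0.58   -0.2288  0.019 ] z98 0.0229
    rel limb_nose 0.7 [ 0.0534  0.0002 -0.0253]
    rel limb 0.98 [-0.0043  0.0007  0.0947]
scene
 cheeks 85 [ 617.  -215.8] [36.3 48.4] 21.4 mean [ 0.6179 -0.2108  0.0786] z98 0.0822
 body 675 [ 598.1 -220.7] [139.9 100.2] 17.6 mean [ 0.616  -0.2055  0.021 ] z98 0.0254
   foot_hole 0.8 [ 0.612  -0.218   0.0646]
   foot 0.8 [ 0.6134 -0.2148  0.0013]
    rel limb_center 0.91 [ 0.0001 -0.0031  0.0268]
    rel limb_nose 0.91 [ 0.0579  0.0001 -0.0307]
    rel limb_hole 0.74 [-0.0014 -0.0013  0.0715]
    rel limb 0.83 [-0.0006  0.0021  0.0976]
top
 cheeks 65 [ 615.9 -218.7] [35.4 46.7] 18.1 mean [ 0.6097 -0.2054  0.079 ] z98 0.0848
 body 745 [ 597.4 -223.6] [139.1  98.8] 19.9 mean [ 0.5962 -0.2122  0.0205] z98 0.0255
   foot_hole 0.67 [ 0.6174 -0.219   0.0641]
   foot 0.96 [ 0.6181 -0.2188  0.001 ]
    rel limb_nose 0.9 [ 0.0596  0.0002 -0.0255]
    rel limb_hole 0.71 [0.0001 0.0007 0.0763]
    rel limb 0.86 [0.0038 0.0035 0.0936]
tang 178 [-0.0204 -0.0093  0.0521] [0.018  0.0129 0.0899]
upright lower 111 [-0.0199 -0.0243  0.0103] [0.0167 0.0273 0.025 ]
top 158 [-0.0216 -0.0252 -0.0298] [ 0.0069  0.0281 -0.0101]
```

View pics/l.png

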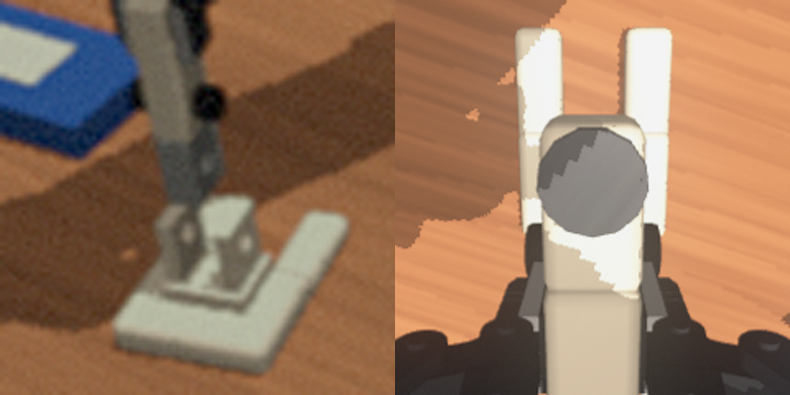

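The scene view shows the tang just above the fork and centred between the cheeks, within about 1 mm by both views. In the wrist view the nose lies symmetrically between the toes (515 to 672, limb at 592). I lower it.

>>> carry_out(
  increments=[0, 0.05, 0.05, 0.5, 0, 0, 0, 0, 0.7, 0, 0, 0, 0, 0.7, 0, 0, 0, 0, 0.5, 0, 0, 0, 0, 0, 0],
)

```text
clock: 34.25
eef_pos: [0.6152, -0.2181, 0.1673]
tool_rot: [-0.163, 0.987, 0.001, -0.0]
ft_force: [-0.5, -0.3, -4.3]
grip_width: 0.0232
grasp_force: 59.6
```

>>> carry_out(
  increments=[0, 0, 0, 0.5, 0, 0, 0, 0, 0.5, 0, 0, 0, 0, 0.5, 0, 0, 0, 0, 0.3, 0, 0, 0, 0, 0, 0],
)

```text
clock: 34.88
eef_pos: [0.6154, -0.2182, 0.1497]
tool_rot: [-0.163, 0.987, 0.001, -0.0]
ft_force: [-0.4, -0.2, -3.6]
grip_width: 0.0231
grasp_force: 59.6
```

Run:
```python
from h import *
go([.6156,-.218,.137],-161.1); o=bot.get_obs(); print(np.round(o["ft_torque"],2)); foot()
```

```text
clock 34.88 pos [ 0.6154 -0.2182  0.1497] yaw -161.2 tilt [-0.001  0.001 -1.   ] F [-0.4 -0.2 -3.6] w 0.0231
  delta tool cm [-0.02  0.01  1.27] turn -0.002
[-0.04  0.    0.05]
wrist
 cheeks none
 body 5999 [ 596.  -224.4] [136.   99.8] 19.0 mean [ 0.5819 -0.2292  0.0192] z98 0.023
   foot 0.64 [ 0.7688 -0.1289  0.0037]
    rel limb_nose 0.79 [ 0.0539  0.0012 -0.0264]
    rel limb 0.6 [-0.0049  0.0046  0.0941]
scene
 cheeks 117 [ 616.1 -215.5] [40.9 47.3] 19.0 mean [ 0.6189 -0.2082  0.0793] z98 0.0854
 body 619 [ 597.9 -221.1] [139.  101.3] 19.4 mean [ 0.6193 -0.2013  0.0211] z98 0.0251
   foot_hole 0.92 [ 0.612  -0.2184  0.0641]
   foot 0.67 [ 0.6134 -0.2193  0.1249]
    rel limb_center 0.89 [ 0.0008 -0.0005  0.0267]
    rel limb_nose 0.9 [ 0.059  -0.0004 -0.032 ]
    rel limb_hole 0.89 [ 0.0018 -0.0018  0.0719]
    rel limb 0.96 [-0.0014  0.0014  0.0952]
top
 cheeks 69 [ 614.2 -216.9] [34.8 42.7] 15.5 mean [ 0.6074 -0.2054  0.0788] z98 0.0835
 body 624 [ 597.8 -223.6] [137.8  97.5] 19.2 mean [ 0.5939 -0.2059  0.0206] z98 0.0254
   foot_hole 0.81 [ 0.6173 -0.217   0.0634]
   foot 0.68 [ 0.6156 -0.2216  0.0008]
    rel limb_center 0.55 [-0.0008 -0.0009  0.0241]
    rel limb_nose 0.54 [ 0.059  -0.0006 -0.0261]
    rel limb_hole 0.51 [ 0.0007 -0.0025  0.0743]
```

>>> carry_out(
  increments=[0, 0, 0, 0.5, 0, 0, 0, 0, 0.4, 0, 0, 0, 0, 0.2, 0, 0, 0, 0, 0.1, 0, 0, 0, 0, 0, 0],
)

```text
clock: 36.55
eef_pos: [0.6156, -0.2183, 0.138]
tool_rot: [-0.163, 0.987, 0.001, 0.0]
ft_force: [0.2, 0.1, -3.3]
grip_width: 0.0233
grasp_force: 59.6
```

Run:
```python
from h import *
go([.6156,-.218,.137],-161.1); o=bot.get_obs(); T=np.array(o["eef_pos"]);M=R.from_quat(o["tool_rot"]).as_matrix(); print(np.round(o["ft_torque"],2))
for nm in("wrist","top"):
  c=bot.camera(nm); L=(cloud(c)-T)@M
  q=L[(L[...,0]>-.017)&(L[...,0]<.055)&(np.abs(L[...,1])<.010)&(L[...,2]<-.035)&(L[...,2]>-.048)]
  A=np.c_[q[:,:2],np.ones(len(q))]; print(nm,len(q),"top plane (slope x,y, z0)",np.linalg.lstsq(A,q[:,2],rcond=None)[0].round(4), "x",np.percentile(q[:,0],[0.5,99.5]).round(4))
s=bot.camera("scene"); q=px(s,[.6156,-.218,.09]).astype(int)
# pin, tube check
P=cloud(s); rect("pin",P,.449,-.026,.03,.086,.12)
cv2.imwrite("pics/m.png",cv2.resize(s["pixels"][q[1]-50:q[1]+45,q[0]-60:q[0]+60],None,fx=6,fy=6,interpolation=cv2.INTER_CUBIC))
```

```text
clock 36.55 pos [ 0.6156 -0.2183  0.138 ] yaw -161.2 tilt [ 0.     0.001 -1.   ] F [ 0.2  0.1 -3.3] w 0.0233
  delta tool cm [-0.01  0.03  0.1 ] turn -0.002
[-0.02  0.02 -0.02]
wrist 8866 top plane (slope x,y, z0) [ 0.0025 -0.0118 -0.0405] x [-0.0157  0.0547]
top 125 top plane (slope x,y, z0) [-0.0562  0.0214 -0.0388] x [0.0124 0.0548]
pin 40 [448.  -25.9] [18.2 16.8] 44.0 mean [ 0.4492 -0.0248  0.0947] z98 0.0983
```

View pics/m.png

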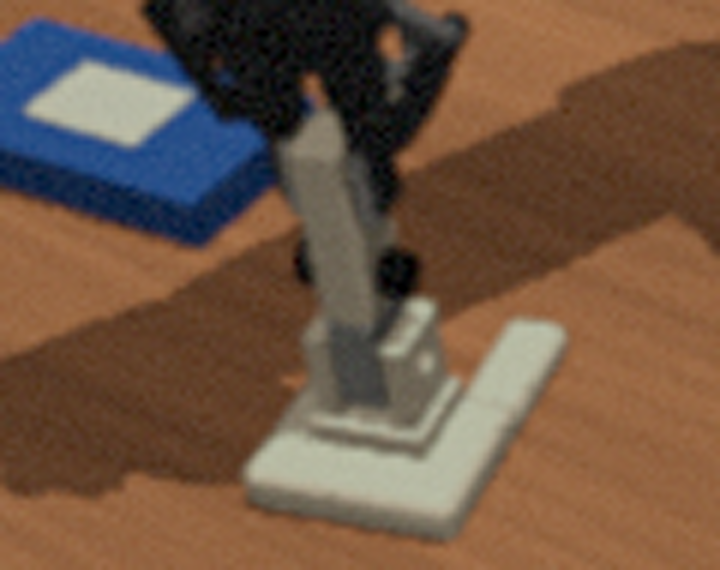

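The tang sits between the cheeks, with the nose over the toes and the limb level. The hole comes out at about 63.5 mm and there is no contact load. One last half-millimetre, then I hand in.

>>> carry_out(
  increments=[0, 0, 0, 0.05, 0, 0, 0, 0, 0, 0, 0, 0, 0, 0, 0, 0, 0, 0, 0, 0, 0, 0, 0, 0, 0],
)

```text
clock: 37.33
eef_pos: [0.6157, -0.2182, 0.1376]
tool_rot: [-0.163, 0.987, 0.001, 0.0]
ft_force: [-0.8, -0.1, -4.0]
grip_width: 0.0234
grasp_force: 59.6
```

Run:
```python
from h import *
go([.6156,-.218,.137],-161.1); print(bot.job_done())
```

```text
clock 37.33 pos [ 0.6157 -0.2182  0.1376] yaw -161.2 tilt [ 0.     0.001 -1.   ] F [-0.8 -0.1 -4. ] w 0.0234
  delta tool cm [-0.    0.02  0.06] turn -0.002
the job is handed in; nothing more can be done
None
```

I handed the job in at 37.3 s: the pin stands released in the tube, and the limb hangs in the gripper between the foot's cheeks with its hole measured within about 1 mm of theirs and no contact force; no verdict came back.

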